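# Centre the wobbly rook on the tin

## Robot

A 6-joint arm with a two-finger parallel gripper is mounted at the origin on the work surface. World frame = base frame: x ahead of the robot, y to its left, z up, the work surface at z = 0. Lengths are in m, angles in rad, forces in N, time in s.
With the tool pointing down it reaches from about 0.25 to 0.8 m from the base axis. Payload 8.5 kg.
Tool frame: the origin (TCP) lies midway between the tips of the shut fingers; the grasp point (between the pads) lies 19 mm behind it; z points along the fingers, y is the direction in which the jaws open and shut (so a half turn about z gives the same grasp; the last joint's range is limited). The gripper opens to 85 mm and grips with 20 to 120 N. Pads are 22 mm wide; open, the fingers measure 114 mm over their backs; the gripper's body (76 mm by 85 mm) begins 54 mm behind the grasp point. The pads swing forward as they close: fully open they stand 13 mm farther back than shut.
Start: joints at [-1.262, 0.238, -0.013, 1.319, 0, 1.571], TCP at [0.16, -0.5, 0.231] pointing down, gripper open.
Joint ranges: [-2.66, 2.66], [-1.03, 1.9], [-1.14, 1.46], [-1.82, 2.27], [-1.45, 1.34], [-3.14, 3.14]. Speed limits (rad/s): [2.22, 2.22, 2.79, 3.14, 3.14, 3.14].

## Interface

Orientations are given as a rotation vector (axis times angle).
In Python, from plant import ctrl gives the robot as it stands.
- The arm moves only by the tool send_rows, never from a script. Its arguments are lists of equal length, an entry for each row: "delta_pos": the shift along the world's x, y, z in m, a list of three; "yaw": the turn about the world's z in rad. A call has exactly 5 rows; each row shifts and turns the commanded pose from where the row before left it; what a row does not reach is not made up. A row lasts 1/12 s, in which the tool goes at most 41.7 mm and 7.16 degrees, less where a joint would pass 70% of its speed; a pose out of reach is approached as far as the arm can. A call with a gripper value outside its range is refused whole. "gripper" is the opening, from -1 (shut) to 1 (fully open), so that 0 is half open, set as the call begins (left out, the last holds). The fingers move at their own pace and stop on an object; "newtons" is the grip in N (left out, the last holds). Time passes only in rows, so rows that do not move let the fingers close, or fill a call up. It gives the time, the measured TCP pose, the force and the opening at its end, in the units of the state.
- ctrl.get_obs(): the state, without advancing time (a new reading comes with each control period).
- ctrl.grab_frame(name): name is "scene" or "side" or "wrist"; returns (picture, depth): 420x560x3 uint8, red, green, blue; 420x560 float32, m along the optical axis (not along the pixel's ray), 0 where there is no reading.
- ctrl.camera_params(name): a dict with "intrinsics" (3x3 intrinsics, pixels), "cam_to_world" (4x4, takes a point from camera to world coordinates); the wrist camera has in their place "T_tool_cam" (4x4, takes a point from camera to tool coordinates, whose origin is the TCP and whose axes are the flange's). Camera axes: x right, y down, z forward; pixel columns grow to the right and rows downward; lengths in m; the calibration is good to about 2 mm. A picture is of the moment at which its call begins: read the wrist's pose just before it. camera_params takes no time and is no camera call.
- ctrl.finish_job(): hands the job in, once; it reports no verdict.
The state is a dict: "t": time; "joint_positions": joint angles; "dq": joint speeds; "effort": joint torques, N m; "eef_pos": TCP position; "orientation": TCP orientation; "force": force on the tool from outside, world axes, zero at the start; "ft_torque": the same for the moment, N m; "opening": opening from 0.0 (shut) to 1.0 (fully open).
Only numpy, scipy, OpenCV 4.12 (cv2) and the standard library are available. Lean on these libraries where they do the work, as an engineer would, in place of code of your own. Each camera call takes 0.05 s, during which the arm holds its last target.

## Task

The wooden rook stands well off to one side on the lid of the steel tin: with light taps or nudges of a fingertip, slide it to the middle of the lid so that it stands upright and centred there. Be gentle: never grip or lift it, tip it over or knock it off, leave the tin where it stands, and do not disturb the dice cup, the pawn or the pegboard.

Things in the scene. Friction and masses are not known exactly. Their poses are not given: they have to be found in the camera images.
- rook: Brown wooden chess rook, 45 g, loose, 56 mm high. Flat foot only 22 mm across; above it the underside slopes out to a 36 mm flange, its widest part, upright from 3 to 11 mm above the underside; neck 19 mm, crown 29 mm across. Slides if pushed on the flange, tips if pushed higher. Starts 16 to 22 mm off the lid's middle, in any direction. Origin: centre of the underside; z up its axis.
- tin: Stainless steel tin with closed screw-top lid, 0.42 kg, loose on the lower shelf: 80 mm high, body 61 mm across, lid 64 mm (66 mm over the ribs), flat on top, with a blue disc 44 mm across printed in its middle (flush). Origin: centre of the underside; z up.
- lid_centre (a point): The middle of the tin's lid, on its flat top surface, 80 mm above the tin's underside.
- dice_cup: Red silicone dice cup, loose, open upward, 76 mm across the mouth, 85 mm high, on the lower shelf to one side of the tin; a bystander. Origin: centre of the underside.
- pawn: Pale wooden chess pawn, loose, 32 mm across and 48 mm high, on the lower shelf on the other side of the tin; a bystander. Origin: centre of the underside.
- pegboard: Clear plastic pegboard lying flat on the upper shelf, 140 mm (x) by 200 mm (y) by 14 mm, with coloured pegs standing 22 mm above it; a bystander. Origin: centre of the underside.
- shelves: Fixed: two oak shelves on a low wall, axes as the world's. Lower: 240 (x) by 560 mm (y), top 40 mm above the work surface, middle at x +10 mm, y 0 from the origin. Upper: 220 by 280 mm, top at 120 mm, middle at x +20, y +430 mm. Wall: x +123 to +187 mm, y -365 to +625 mm, 72 mm high behind the lower shelf, 122 mm behind the upper. Origin: on the work surface.
Things that resemble listed ones, but are neither listed nor needed, are in the scene too. Several things have the shape of the rook; the one meant has the colours described above.

How it is judged:
By the outcome, as a careful person would: the job done as asked, in the order asked, and still so for the second after the job is handed in, with the robot touching nothing.
It also fails if it takes over 48 s, if anything falls off the work surface, if the arm or the gripper's body presses on something with over 40 N, if the wrist force passes 120 N, or if a joint passes its speed limit or range.

## Working session

There is one attempt and no reset: what is moved stays moved. The work goes in short steps, Python scripts to look and compute and a tool call to move; the robot and the scene stay as the last step left them, time stands still between calls to the robot, and variables do not carry over. Pictures are saved under pics/ and viewed, and the job is handed in when it is done.

Besides the shell and the picture viewer there is one more tool, called after "Emit:" as name([rows], argument=value, ...), one row to a line, values as JSON. send_rows: Moves the arm, as the interface text tells. Its arguments: {"type":"object","properties":{"delta_pos":{"type":"array"},"yaw":{"type":"array"},"gripper":{"type":"number"},"newtons":{"type":"number"}},"required":["delta_pos","yaw"]}

```bash
mkdir -p pics; cat > h.py <<'E'
import numpy as np,cv2
from plant import ctrl
def grab(n,name):
    o=ctrl.get_obs(); rgb,d=ctrl.grab_frame(n)
    cv2.imwrite(f'pics/{name}.png',cv2.cvtColor(rgb,cv2.COLOR_RGB2BGR)); np.savez(f'pics/{name}.npz',rgb=rgb,d=d,p=o['eef_pos'],r=o['orientation'])
    return rgb,d
E
python3 - <<'E'
from h import *
np.set_printoptions(precision=4,suppress=True)
for n in ['scene','side']:
    grab(n,n+'0'); p=ctrl.camera_params(n); print(n,p)
print(ctrl.camera_params('wrist')); print(ctrl.get_obs())
E
```

```text
scene {'intrinsics': array([[535.9262,   0.    , 272.2643],
       [  0.    , 535.9262, 214.126 ],
       [  0.    ,   0.    ,   1.    ]]), 'cam_to_world': array([[-0.1522,  0.6801, -0.7171,  1.3045],
       [ 0.9882,  0.117 , -0.0987,  0.1573],
       [ 0.0168, -0.7237, -0.6899,  0.8732],
       [ 0.    ,  0.    ,  0.    ,  1.    ]])}
side {'intrinsics': array([[484.8727,   0.    , 281.6685],
       [  0.    , 484.8727, 215.2314],
       [  0.    ,   0.    ,   1.    ]]), 'cam_to_world': array([[-0.9804, -0.1276,  0.1503,  0.3276],
       [-0.1971,  0.6417, -0.7412,  0.9019],
       [-0.0018, -0.7563, -0.6543,  0.841 ],
       [ 0.    ,  0.    ,  0.    ,  1.    ]])}
{'intrinsics': array([[314.3217,   0.    , 277.2734],
       [  0.    , 314.3217, 209.8099],
       [  0.    ,   0.    ,   1.    ]]), 'T_tool_cam': array([[-0.0001, -0.9628, -0.2704,  0.0678],
       [ 1.    , -0.    , -0.0002, -0.0007],
       [ 0.0002, -0.2704,  0.9628, -0.1423],
       [ 0.    ,  0.    ,  0.    ,  1.    ]])}
{'t': 0.1, 'joint_positions': array([-1.262 ,  0.2387, -0.0142,  1.3192, -0.    ,  1.5708]), 'dq': array([ 0.0004, -0.0015,  0.0018, -0.0002,  0.0011,  0.0009]), 'effort': array([  0.0004, -53.9721,  34.6999,   0.0134,  -0.    ,  -0.    ]), 'eef_pos': array([ 0.1594, -0.4998,  0.2307]), 'orientation': array([-3.1029, -0.4829,  0.0003]), 'force': array([ 0.1388, -0.1576, -0.9757]), 'ft_torque': array([-0.0009,  0.0169,  0.0227]), 'opening': 0.9978739853716453}
```

View pics/scene0.png

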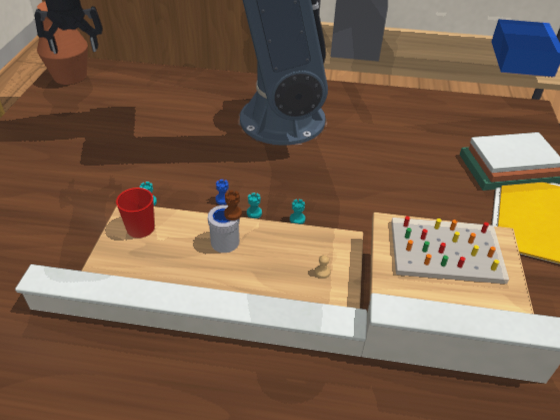

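View pics/side0.png

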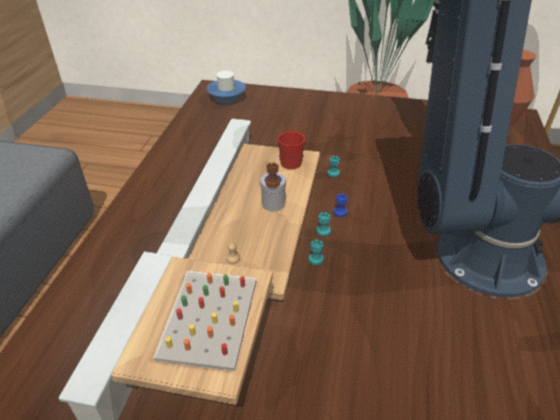

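The scene view shows the brown rook at about (233,205) on the tin at (225,230). The other rook shapes are blue at (221,190) and teal at (147,192), (254,205) and (298,210). Only the brown one on the tin fits the description. Next I'll confirm it in an enlarged crop.

```bash
python3 - <<'E'
from h import *
a=cv2.imread('pics/scene0.png')[180:260,185:275]; b=cv2.imread('pics/side0.png')[150:220,235:315]
cv2.imwrite('pics/crop0.png',np.hstack([cv2.resize(a,(400,400)),cv2.resize(b,(400,400))]))
for n in ['scene','side']:
    z=np.load(f'pics/{n}0.npz'); p=ctrl.camera_params(n);K=p['intrinsics'];T=p['cam_to_world']
    v,u=np.mgrid[:420,:560]; d=z['d']
    P=np.stack([(u-K[0,2])/K[0,0]*d,(v-K[1,2])/K[1,1]*d,d],-1)@T[:3,:3].T+T[:3,3]
    np.save(f'pics/{n}P.npy',P)
    hsv=cv2.cvtColor(z['rgb'],cv2.COLOR_RGB2HSV)
    if n=='scene': 
        for uv in [(225,230),(233,212),(233,197),(225,217),(137,212),(323,265),(215,215),(100,255),(350,240),(140,285),(450,230)]: print(n,uv,P[uv[1],uv[0]],hsv[uv[1],uv[0]])
    else:
        for uv in [(274,200),(272,182),(272,170),(283,182),(291,150),(232,255)]: print(n,uv,P[uv[1],uv[0]],hsv[uv[1],uv[0]])
E
```

```text
scene (225, 230) [ 0.57429216 -0.0375305   0.11173597] [135   8 122]
scene (233, 212) [ 0.5518156  -0.02491885  0.14219447] [ 11 181  90]
scene (233, 197) [ 0.53841907 -0.02675955  0.16996868] [ 11 194 117]
scene (225, 217) [ 0.54869307 -0.04267317  0.12256669] [128  89  66]
scene (137, 212) [ 0.56476925 -0.2211053   0.12276797] [  0 200 115]
scene (323, 265) [0.60145494 0.16358178 0.07524737] [ 18 111 131]
scene (215, 215) [ 0.54115345 -0.06534544  0.11735609] [110 200  92]
scene (100, 255) [ 0.620212   -0.29501849  0.03996758] [ 16 113 207]
scene (350, 240) [0.48966084 0.21531096 0.03985631] [ 16 111 197]
scene (140, 285) [ 0.70561552 -0.17493756  0.07105153] [ 53   4 229]
scene (450, 230) [0.52362525 0.40018917 0.13587323] [ 13  56 167]
side (274, 200) [ 0.53329784 -0.01667203  0.07716576] [  0   8 129]
side (272, 182) [ 0.53736075 -0.01577566  0.13337111] [ 10 146 112]
side (272, 170) [ 0.53727481 -0.01777862  0.16754943] [ 11 130  88]
side (283, 182) [ 0.51582891 -0.04411937  0.11561837] [150   6 183]
side (291, 150) [ 0.52442172 -0.19934594  0.10899836] [  3 180 130]
side (232, 255) [0.58969068 0.17274315 0.05972944] [ 18 100 174]
```

View pics/crop0.png

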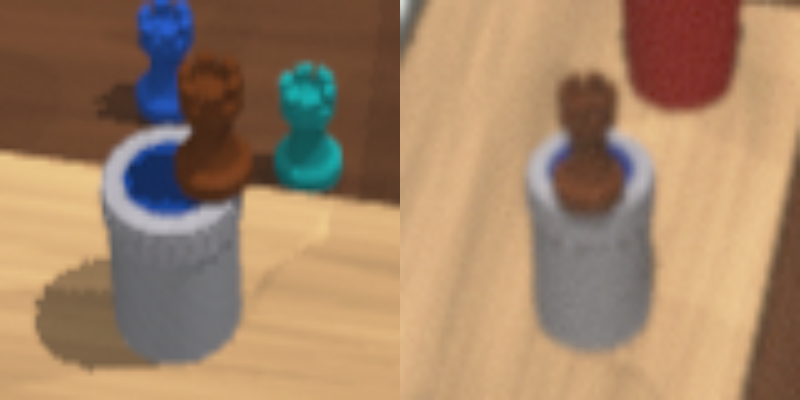

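The crop confirms it: the brown rook is on the lid, shifted toward +y (scene crop right, x≈215), with the blue disc showing to its left. I'll move in for a wrist view.

Emit:
send_rows([
  [0.02, 0.024, 0.006],
  [0.025, 0.03, 0.006],
  [0.025, 0.03, 0.006],
  [0.025, 0.03, 0.006],
  [0.025, 0.03, 0.006],
], yaw=[-0.06, -0.06, -0.06, -0.06, -0.06], gripper=-1, newtons=20)

```text
t: 0.52
eef_pos: [0.2801, -0.3546, 0.2613]
orientation: [-3.141, -0.008, 0.0]
force: [0.9, -0.7, 0.3]
opening: 0.294
```

```bash
python3 - <<'E'
from h import *
o=ctrl.get_obs(); print(o['joint_positions'],o['eef_pos'],o['orientation'],o['opening'],o['t'])
E
```

```text
[-9.02322392e-01  1.03755845e-01 -1.04696752e-01  1.36290516e+00
  1.10148483e-04  2.23427205e+00] [ 0.28006577 -0.35456089  0.26128852] [-3.14107330e+00 -7.84984622e-03  4.08741256e-04] 0.2936733373094875 0.5167
```

Emit:
send_rows([
  [0.02, 0.024, 0],
  [0.02, 0.024, 0],
  [0.02, 0.024, 0],
  [0.02, 0.024, 0],
  [0.02, 0.024, 0],
], yaw=[0.12, 0.12, 0.12, 0.12, 0.12])

```text
t: 0.93
eef_pos: [0.3801, -0.2347, 0.2612]
orientation: [-2.994, -0.95, 0.0]
force: [-0.0, -1.4, -0.8]
opening: 0.0
```

Emit:
send_rows([
  [0.016, 0.024, 0],
  [0.016, 0.024, 0],
  [0.016, 0.024, 0],
  [0.016, 0.024, 0],
  [0.016, 0.024, 0],
], yaw=[0.12, 0.12, 0.12, 0.12, 0.12])

```text
t: 1.35
eef_pos: [0.46, -0.1147, 0.2611]
orientation: [-2.579, -1.793, 0.001]
force: [0.8, -0.3, -0.6]
opening: -0.002
```

Emit:
send_rows([
  [0.016, 0.023, -0.004],
  [0.016, 0.023, -0.004],
  [0.016, 0.023, 0],
  [0.016, 0.023, 0],
  [0.016, 0.023, 0],
], yaw=[0.12, 0.12, 0.12, 0.12, 0.12])

```text
t: 1.77
eef_pos: [0.5399, 0.0002, 0.2529]
orientation: [-1.934, -2.475, 0.001]
force: [0.7, -0.4, 0.4]
opening: 0.003
```

Emit:
send_rows([
  [0, 0, 0],
  [0, 0, 0],
  [0, 0, 0],
  [0, 0, 0],
  [0, 0, 0],
], yaw=[0.12, 0.12, 0.12, 0.12, 0.12])

```text
t: 2.18
eef_pos: [0.5394, -0.001, 0.2528]
orientation: [-1.116, -2.936, 0.001]
force: [-0.3, 0.5, 0.4]
opening: 0.002
```

Emit:
send_rows([
  [0, 0, 0],
  [0, 0, 0],
  [0, 0, 0],
  [0, 0, 0],
  [0, 0, 0],
], yaw=[0.12, 0.12, 0.12, 0.12, 0.12])

```text
t: 2.6
eef_pos: [0.5393, -0.0011, 0.2529]
orientation: [-0.199, -3.134, 0.0]
force: [0.5, 0.8, -0.1]
opening: 0.002
```

Emit:
send_rows([
  [0, 0, 0],
  [0, 0, 0],
  [0, 0, 0],
  [0, 0, 0],
  [0, 0, 0],
], yaw=[0.12, 0.12, 0.12, 0.12, 0.12])

```text
t: 3.02
eef_pos: [0.5393, -0.0011, 0.2529]
orientation: [0.736, -3.053, -0.0]
force: [-1.1, 0.3, -0.3]
opening: 0.006
```

Emit:
send_rows([
  [0, 0, 0],
  [0, 0, 0],
  [0, 0, 0],
  [0, 0, 0],
  [0, 0, 0],
], yaw=[0.12, 0.12, 0.12, 0.12, 0.12])

```text
t: 3.43
eef_pos: [0.5393, -0.0011, 0.2529]
orientation: [1.606, -2.7, -0.001]
force: [-0.5, -0.1, 0.7]
opening: 0.004
```

Emit:
send_rows([
  [0, 0, 0],
  [0, 0, 0],
  [0, 0, 0],
  [0, 0, 0],
  [0, 0, 0],
], yaw=[0.12, 0.12, 0.12, 0.12, 0])

```text
t: 3.85
eef_pos: [0.5394, -0.0011, 0.2529]
orientation: [2.201, -2.241, -0.001]
force: [0.3, 0.2, -0.3]
opening: 0.004
```

```bash
python3 - <<'E'
from h import *
o=ctrl.get_obs(); print(o['joint_positions'],o['eef_pos'],o['orientation'],o['opening'],o['t'],o['force'])
grab('wrist','w1')
E
```

```text
[-2.11022668e-03  2.57651683e-01  6.80917398e-02  1.38190505e+00
 -2.53370510e-06 -1.55479131e+00] [ 0.53936785 -0.00113897  0.25290327] [ 2.20089475e+00 -2.24113003e+00 -7.34580524e-04] 0.003613314353660736 3.85 [ 0.33714347  0.15114051 -0.33499315]
```

View pics/w1.png

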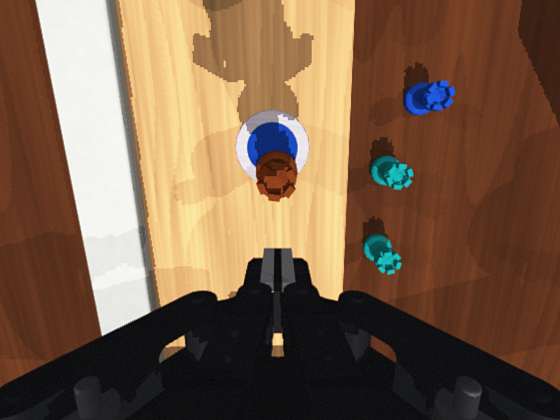

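Wrist view: lid ring centred near (272,148). The rook's crown is at (277,180) and its flange at about (277,170), closer to the fingers, so the shift is +y. The finger tips are at (277,255).

```bash
cat >> h.py <<'E'
from scipy.spatial.transform import Rotation as R
from scipy.optimize import least_squares
def ray(z,uv,h):
    p=ctrl.camera_params('wrist');K=p['intrinsics'];T=p['T_tool_cam']
    W=np.eye(4);W[:3,:3]=R.from_rotvec(z['r']).as_matrix();W[:3,3]=z['p'];M=W@T
    uv=np.atleast_2d(uv).astype(float)
    d=np.c_[(uv[:,0]-K[0,2])/K[0,0],(uv[:,1]-K[1,2])/K[1,1],np.ones(len(uv))]@M[:3,:3].T
    return M[:3,3]+d*((h-M[2,3])/d[:,2])[:,None], M[:3,3]
def fit(P,r):
    f=lambda x:np.hypot(P[:,0]-x[0],P[:,1]-x[1])-r
    s=least_squares(f,P[:,:2].mean(0),loss='soft_l1',f_scale=.0007); return s.x,np.sqrt(np.mean(s.fun**2))
E
cat > meas.py <<'E'
import sys
from h import *
np.set_printoptions(precision=4,suppress=True)
name=sys.argv[1]; z=np.load(f'pics/{name}.npz'); rgb=z['rgb']; hsv=cv2.cvtColor(rgb,cv2.COLOR_RGB2HSV)
c=[float(x) for x in sys.argv[2:4]] if len(sys.argv)>3 else [0.545,-.04]
# rectified top-down at lid plane: pixel->world at z=.12
v,u=np.mgrid[:420,:560]; P,C=ray(z,np.c_[u.ravel(),v.ravel()],.12); P=P.reshape(420,560,3)
near=np.hypot(P[...,0]-c[0],P[...,1]-c[1])<.055
H,S,V=[hsv[...,i].astype(int) for i in range(3)]
blue=near&(H>105)&(H<125)&(S>120)
brown=near&(H<14)&(S>150)&(V<200)
brown=cv2.morphologyEx(brown.astype(np.uint8),cv2.MORPH_OPEN,np.ones((3,3)))>0
white=near&(S<60)&(V>90)
def big(m):
    n,l,s,_=cv2.connectedComponentsWithStats(m.astype(np.uint8)); return l==1+np.argmax(s[1:,4])
brown=big(brown);blue=big(blue)
vis=rgb.copy(); 
def outline(m): return max(cv2.findContours(m.astype(np.uint8),cv2.RETR_EXTERNAL,cv2.CHAIN_APPROX_NONE)[0],key=len)[:,0]
# blue disc edge: contour pts not near brown
bd=cv2.dilate(brown.astype(np.uint8),np.ones((7,7)))>0
cb=outline(blue); cb=np.array([p for p in cb if not bd[p[1],p[0]]])
xb,eb=fit(ray(z,cb,.12)[0],.022-.0003); print('disc',xb,eb,len(cb))
lid=big(white|blue|brown); cl=outline(lid); cl=np.array([p for p in cl if not bd[p[1],p[0]] ])
Pl=ray(z,cl,.12)[0]; m=abs(np.hypot(*(Pl[:,:2]-xb).T)-.032)<.004; xl,el=fit(Pl[m],.032); print('lid',xl,el,m.sum())
# rook flange: contour points touching blue/white on the tin-side (camera side below crown)
cr=outline(brown)
for h in (.123,.131):
    Pr=ray(z,cr,h)[0]; 
    q=Pr[:,:2]
    xr=None; best=None
    for k in range(60):
        pass
    # use widest lower part: ransac radius .018
    rng=np.random.default_rng(0); bi=0
    for _ in range(800):
        a,b=q[rng.choice(len(q),2,False)]; dd=np.linalg.norm(b-a)
        if dd<.012 or dd>.036: continue
        n=np.array([-(b-a)[1],(b-a)[0]])/dd
        for s in (1,-1):
            cc=(a+b)/2+s*n*np.sqrt(.018**2-dd*dd/4)
            inl=abs(np.hypot(*(q-cc).T)-.018)<.0008
            out=(np.hypot(*(q-cc).T)<.0165).sum()
            sc=inl.sum()
            if sc>bi: bi=sc;best=inl
    xr,er=fit(Pr[best],.018); print('flange h',h,xr,er,bi,len(q),'off disc',xr-xb,'off lid',xr-xl,'px',cr[best].mean(0), 'camxy',C)
for p in cb: vis[p[1],p[0]]=[255,255,0]
for p in cl[m]: vis[p[1],p[0]]=[0,255,0]
for p in cr[best]: vis[p[1],p[0]]=[255,0,255]
uu,vv=np.where(near)[1],np.where(near)[0]
cv2.imwrite(f'pics/{name}_m.png',cv2.resize(cv2.cvtColor(vis[vv.min():vv.max(),uu.min():uu.max()],cv2.COLOR_RGB2BGR),(600,600),interpolation=cv2.INTER_NEAREST))
E
python3 meas.py w1
```

```text
disc [ 0.5422 -0.0467] 0.0005129627001798758 94
lid [ 0.5421 -0.0469] 0.0006778033313569501 166
flange h 0.123 [ 0.5388 -0.0265] 0.00043677110837891464 63 134 off disc [-0.0034  0.0203] off lid [-0.0032  0.0205] px [278.381  162.3492] camxy [ 0.5375 -0.0691  0.3952]
flange h 0.131 [ 0.5395 -0.0272] 0.0004192160048744886 62 134 off disc [-0.0027  0.0195] off lid [-0.0026  0.0198] px [282.0323 163.7581] camxy [ 0.5375 -0.0691  0.3952]
```

View pics/w1_m.png

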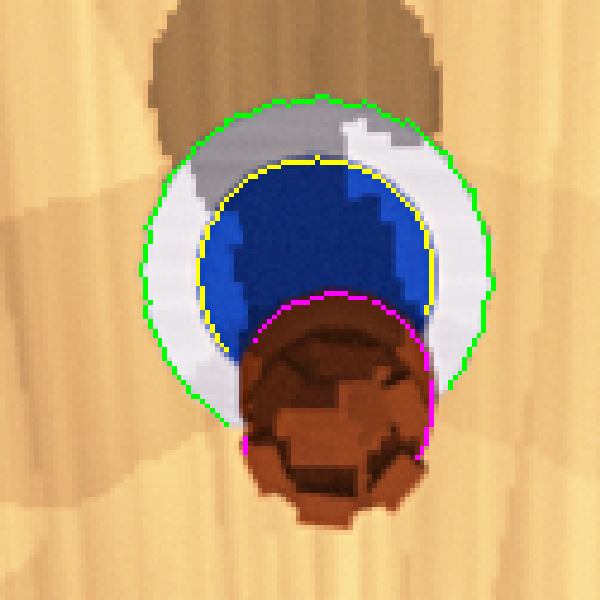

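```bash
python3 - <<'E'
from h import *
np.set_printoptions(precision=4,suppress=True)
z=np.load('pics/w1.npz');d=z['d'];p=ctrl.camera_params('wrist');K=p['intrinsics'];T=p['T_tool_cam']
v,u=np.mgrid[:420,:560];P=np.stack([(u-K[0,2])/K[0,0]*d,(v-K[1,2])/K[1,1]*d,d],-1)@T[:3,:3].T+T[:3,3]
m=(d>0)&(P[...,2]<.02)&(abs(P[...,1])<.04)
for a in np.arange(-.09,.01,.005):
    q=P[m&(P[...,2]>=a)&(P[...,2]<a+.005)]
    if len(q): print('%.3f'%a,len(q),'x',np.percentile(q[:,0],[2,98]),'y',np.percentile(q[:,1],[2,98]))
# lid height
W=R.from_rotvec(z['r']).as_matrix(); Pw=P@W.T+z['p']
print('lid z',np.median(Pw[130:150,255:290,2]),'shelf',np.median(Pw[60:200,140:180,2]))
E
```

```text
-0.090 4411 x [0.0037 0.0173] y [-0.0396  0.0382]
-0.085 3504 x [0.0017 0.0173] y [-0.0396  0.0388]
-0.080 3655 x [-0.0058  0.0172] y [-0.0397  0.0398]
-0.075 4548 x [-0.0061  0.0171] y [-0.0382  0.039 ]
-0.070 2842 x [-0.0073  0.0171] y [-0.0385  0.0387]
-0.065 2061 x [-0.0085  0.0158] y [-0.0388  0.0389]
-0.060 3940 x [-0.0084  0.0122] y [-0.0366  0.0379]
-0.055 2416 x [-0.0083  0.0133] y [-0.0338  0.0358]
-0.050 1687 x [-0.0087  0.0134] y [-0.0291  0.0312]
-0.045 611 x [-0.0055  0.0134] y [-0.0236  0.0219]
-0.040 637 x [-0.0106  0.0116] y [-0.0071  0.0088]
-0.035 226 x [0.0068 0.0112] y [-0.0055  0.01  ]
-0.030 376 x [0.0061 0.0112] y [-0.0122  0.0139]
-0.025 332 x [0.0061 0.0111] y [-0.0121  0.0139]
-0.020 301 x [0.0062 0.0111] y [-0.0122  0.014 ]
-0.015 267 x [0.0062 0.0111] y [-0.0119  0.0137]
-0.010 197 x [0.0062 0.0112] y [-0.0109  0.0128]
-0.005 19 x [0.0102 0.0108] y [-0.0053  0.0067]
lid z 0.1198393060960227 shelf 0.03956396621277311
```

Emit:
send_rows([
  [-0.003, 0.008, 0],
  [-0.003, 0.008, 0],
  [-0.001, 0.006, 0],
  [0, 0, 0],
  [0, 0, 0],
], yaw=[0.09, 0.08, 0, 0, 0])

```text
t: 4.32
eef_pos: [0.5326, 0.0211, 0.2532]
orientation: [2.374, -2.057, 0.0]
force: [-0.7, -0.6, -0.5]
opening: -0.002
```

Emit:
send_rows([
  [0, 0, -0.023],
  [0, 0, -0.024],
  [0, 0, -0.024],
  [0, 0, -0.023],
  [0, 0, -0.02],
], yaw=[0, 0, 0, 0, 0])

```text
t: 4.73
eef_pos: [0.5323, 0.0205, 0.1378]
orientation: [2.374, -2.057, -0.0]
force: [0.7, 0.8, 0.1]
opening: -0.002
```

Emit:
send_rows([
  [0, 0, -0.008],
  [0, 0, -0.005],
  [0, 0, 0],
  [0, 0, 0],
  [0, 0, 0],
], yaw=[0, 0, 0, 0, 0])

```text
t: 5.15
eef_pos: [0.5334, 0.0208, 0.1275]
orientation: [-2.376, 2.053, -0.002]
force: [-0.6, 0.3, -0.2]
opening: -0.002
```

```bash
python3 - <<'E'
from h import *
o=ctrl.get_obs(); print(o['joint_positions'],o['eef_pos'],R.from_rotvec(o['orientation']).as_matrix()[:,0],o['t'],o['force'])
grab('wrist','w2')
E
```

```text
[ 3.90355156e-02  3.07076081e-01 -1.91914813e-01  1.06974506e+00
 -3.52234996e-05 -1.67759751e+00] [0.53338645 0.02082078 0.12747912] [ 1.45319997e-01 -9.89384674e-01  2.54654912e-04] 5.15 [-0.57047952  0.31601648 -0.24796835]
```

View pics/w2.png

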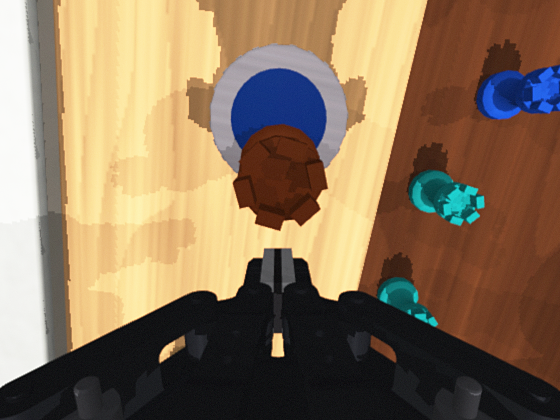

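The view shows the lid at (280,112) and the rook at about (280,165), straight ahead of the finger tips at (278,252). No contact yet.

```bash
python3 meas.py w2; python3 -c "
from h import *
for i in range(2):
  o=ctrl.get_obs(); print(o['eef_pos'])"
```

```text
disc [ 0.5423 -0.0471] 0.00018075973577508253 193
lid [ 0.5421 -0.0467] 0.0007401849696995513 313
flange h 0.123 [ 0.5389 -0.0273] 0.0002463426160610593 115 298 off disc [-0.0033  0.0199] off lid [-0.0032  0.0194] px [274.4087 140.6174] camxy [ 0.5423 -0.0464  0.2698]
flange h 0.131 [ 0.5387 -0.0272] 0.0003723712970316371 126 298 off disc [-0.0036  0.02  ] off lid [-0.0034  0.0195] px [276.5159 142.8651] camxy [ 0.5423 -0.0464  0.2698]
[0.53331251 0.0208746  0.12744297]
[0.53331251 0.0208746  0.12744297]
```

View pics/w2_m.png

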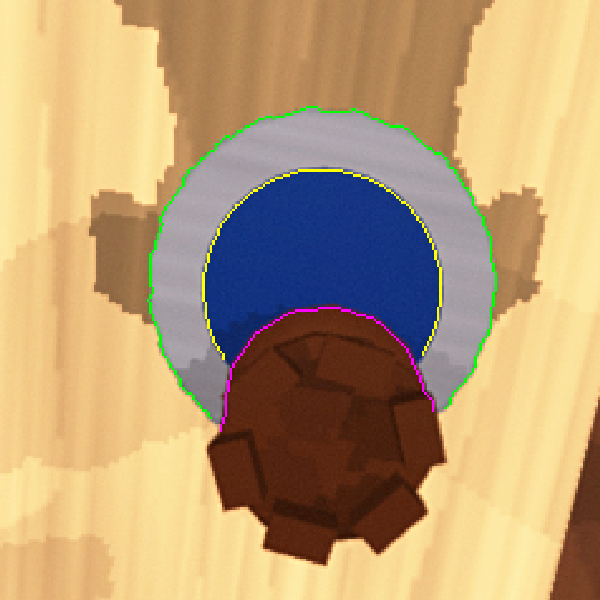

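Emit:
send_rows([
  [0, -0.004, -0.001],
  [0, -0.004, -0.001],
  [0, -0.004, 0],
  [0, -0.003, 0],
  [0, 0, 0],
], yaw=[0, 0, 0, 0, 0])

```text
t: 5.62
eef_pos: [0.5325, 0.0051, 0.1243]
orientation: [2.377, -2.054, 0.0]
force: [0.2, 0.3, 0.6]
opening: 0.002
```

Emit:
send_rows([
  [0.0002, -0.0015, 0],
  [0.0002, -0.0015, 0],
  [0.0002, -0.0015, 0],
  [0.0002, -0.0015, 0],
  [0.0002, -0.0015, 0],
], yaw=[0, 0, 0, 0, 0])

```text
t: 6.03
eef_pos: [0.5336, -0.0017, 0.1243]
orientation: [-2.378, 2.053, -0.0]
force: [0.4, 1.3, -0.1]
opening: -0.001
```

```bash
python3 - <<'E'
from h import *
grab('wrist','w3');o=ctrl.get_obs(); print(o['eef_pos'],o['t'],o['force'])
E
python3 meas.py w3
```

```text
[ 0.533585   -0.00189096  0.12425417] 6.0833 [-0.32223897 -0.43759032  0.93421079]
disc [ 0.5423 -0.0471] 0.00019286620059448653 182
lid [ 0.5421 -0.047 ] 0.0008083238521845718 306
flange h 0.123 [ 0.5389 -0.0284] 0.00029987697721906074 133 338 off disc [-0.0034  0.0187] off lid [-0.0032  0.0186] px [274.0301 192.203 ] camxy [ 0.5428 -0.0689  0.2666]
flange h 0.131 [ 0.5391 -0.0295] 0.0004719782791450779 120 338 off disc [-0.0032  0.0177] off lid [-0.0031  0.0176] px [275.1417 191.1917] camxy [ 0.5428 -0.0689  0.2666]
```

View pics/w3.png

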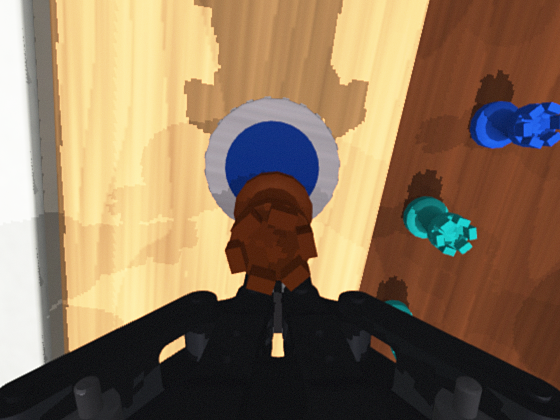

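Contact is made and the rook slid about 1.5 mm. I'll keep nudging slowly, with a check that it stays upright.

Emit:
send_rows([
  [0.0002, -0.001, 0],
  [0.0002, -0.001, 0],
  [0.0002, -0.0012, 0],
  [0.0002, -0.0012, 0],
  [0.0002, -0.001, 0],
], yaw=[0, 0, 0, 0, 0])

```text
t: 6.5
eef_pos: [0.5346, -0.0071, 0.1243]
orientation: [-2.378, 2.053, -0.0]
force: [0.4, 0.6, 1.0]
opening: -0.005
```

```bash
cat >> meas.py <<'E'
p=ctrl.camera_params('wrist');K=p['intrinsics'];T=p['T_tool_cam'];d=z['d']
Pt=np.stack([(u-K[0,2])/K[0,0]*d,(v-K[1,2])/K[1,1]*d,d],-1)@T[:3,:3].T+T[:3,3]
Pw=Pt@R.from_rotvec(z['r']).as_matrix().T+z['p']
q=Pw[brown&(d>0)&(Pw[...,2]>.168)]; 
if len(q): (cx,cy),rr=cv2.minEnclosingCircle(np.float32(q[:,:2]*1000)); print('crown centre',cx,cy,rr,'zmax',np.percentile(q[:,2],[50,99]))
E
python3 - <<'E'
from h import *
grab('wrist','w4');o=ctrl.get_obs(); print(o['eef_pos'],o['t'],o['force'])
E
python3 meas.py w3|tail -1;python3 meas.py w4
```

```text
[ 0.53459503 -0.00727159  0.12428143] 6.55 [ 0.5371612  -0.04212492 -0.1736433 ]
crown centre 538.9928588867188 -29.430252075195312 14.919892311096191 zmax [0.175  0.1769]
disc [ 0.5422 -0.0471] 0.00019105580279854325 173
lid [ 0.5422 -0.0471] 0.0008224825555791172 305
flange h 0.123 [ 0.5393 -0.0338] 0.0002841566518698596 135 347 off disc [-0.0029  0.0133] off lid [-0.0029  0.0132] px [274.6222 192.6667] camxy [ 0.5438 -0.0743  0.2666]
flange h 0.131 [ 0.5397 -0.0348] 0.0004743511597047252 118 347 off disc [-0.0025  0.0123] off lid [-0.0024  0.0123] px [280.2712 192.7034] camxy [ 0.5438 -0.0743  0.2666]
crown centre 538.7329711914062 -33.54481506347656 16.452287673950195 zmax [0.1751 0.1769]
```

View pics/w4_m.png

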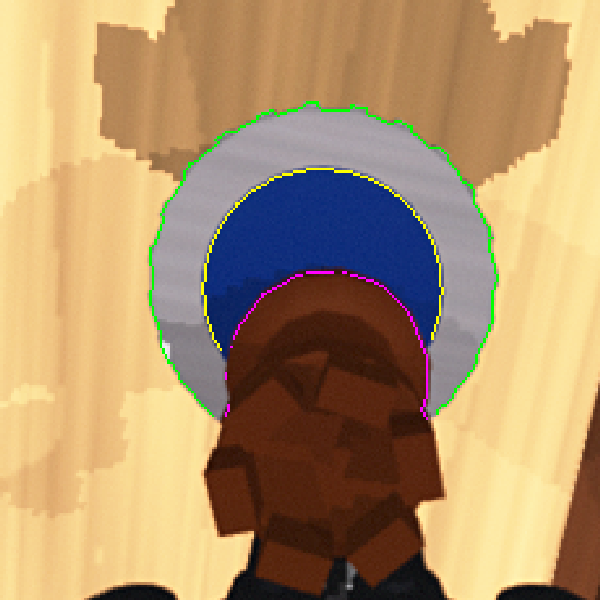

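Emit:
send_rows([
  [0.0003, -0.001, 0],
  [0.0003, -0.001, 0],
  [0.0003, -0.0012, 0],
  [0.0003, -0.0012, 0],
  [0.0003, -0.001, 0],
], yaw=[0, 0, 0, 0, 0])

```text
t: 6.97
eef_pos: [0.5361, -0.0126, 0.1243]
orientation: [-2.378, 2.053, -0.0]
force: [0.2, -0.3, -0.9]
opening: -0.005
```

Emit:
send_rows([
  [0.0003, -0.001, 0],
  [0.0003, -0.001, 0],
  [0.0003, -0.001, 0],
  [0.0003, -0.001, 0],
  [0.0002, -0.0006, 0],
], yaw=[0, 0, 0, 0, 0])

```text
t: 7.38
eef_pos: [0.5375, -0.0172, 0.1243]
orientation: [-2.378, 2.053, -0.0]
force: [0.2, 0.5, 0.5]
opening: 0.004
```

```bash
python3 - <<'E'
from h import *
grab('wrist','w5');o=ctrl.get_obs(); print(o['eef_pos'],o['t'],o['force'])
E
python3 meas.py w5
```

```text
[ 0.53752089 -0.01721053  0.12425816] 7.4333 [ 0.75353327  0.30168764 -0.23350913]
disc [ 0.5423 -0.0471] 0.00017047457844606643 159
lid [ 0.5423 -0.0475] 0.0007917459722245988 281
flange h 0.123 [ 0.542  -0.0439] 0.00028313648831512615 135 349 off disc [-0.0002  0.0032] off lid [-0.0003  0.0035] px [275.7926 192.4296] camxy [ 0.5467 -0.0843  0.2666]
flange h 0.131 [ 0.5426 -0.0449] 0.00042486723635635636 113 349 off disc [0.0003 0.0022] off lid [0.0003 0.0025] px [282.7965 191.2035] camxy [ 0.5467 -0.0843  0.2666]
crown centre 541.3475952148438 -43.37942123413086 16.633228302001953 zmax [0.1751 0.1769]
```

View pics/w5_m.png

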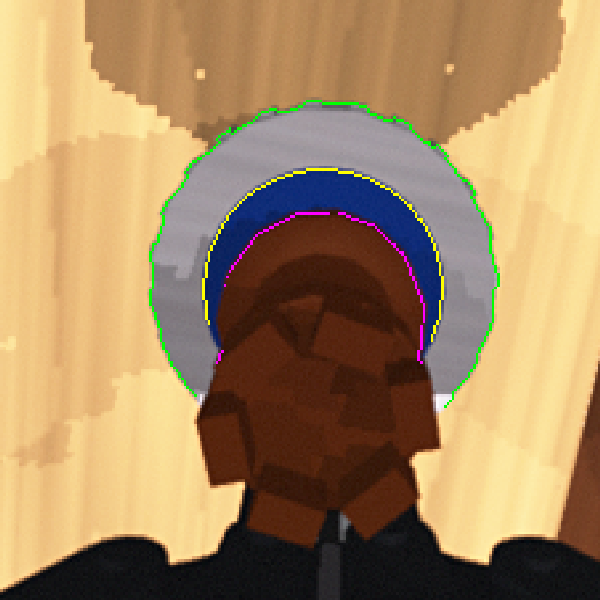

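Upright, about 3 mm short. I'll back off so the camera is directly above and measure accurately.

Emit:
send_rows([
  [0, 0.003, 0],
  [-0.001, 0.008, 0],
  [-0.002, 0.012, 0],
  [-0.002, 0.011, 0],
  [0, 0.003, 0],
], yaw=[0, 0, 0, 0, 0])

```text
t: 7.85
eef_pos: [0.5318, 0.0221, 0.1243]
orientation: [-2.379, 2.051, 0.001]
force: [-0.6, -0.0, 0.4]
opening: 0.004
```

Emit:
send_rows([
  [0, 0, 0],
  [0, 0, 0],
  [0, 0, 0],
  [0, 0, 0],
  [0, 0, 0],
], yaw=[0, 0, 0, 0, 0])

```text
t: 8.27
eef_pos: [0.5325, 0.0197, 0.1243]
orientation: [-2.377, 2.054, -0.0]
force: [-0.5, 0.0, 0.6]
opening: -0.001
```

```bash
python3 - <<'E'
from h import *
grab('wrist','w6');o=ctrl.get_obs(); print(o['eef_pos'],o['t'],o['force'])
E
python3 meas.py w6
```

```text
[0.53247974 0.01966015 0.12425484] 8.3167 [-0.0814341  -0.69817962 -0.45783113]
disc [ 0.5423 -0.0471] 0.00013841611292253467 88
lid [ 0.5422 -0.0473] 0.0008668363326235025 413
flange h 0.123 [ 0.5395 -0.0472] 0.0003945988186420968 95 313 off disc [-0.0028 -0.    ] off lid [-0.0027  0.0002] px [299.5895 103.2632] camxy [ 0.5417 -0.0475  0.2666]
flange h 0.131 [ 0.5405 -0.0461] 0.00037205643649014693 104 313 off disc [-0.0018  0.001 ] off lid [-0.0018  0.0012] px [299.6346 104.5481] camxy [ 0.5417 -0.0475  0.2666]
crown centre 542.10009765625 -45.04729080200195 14.31364917755127 zmax [0.1753 0.1771]
```

View pics/w6_m.png

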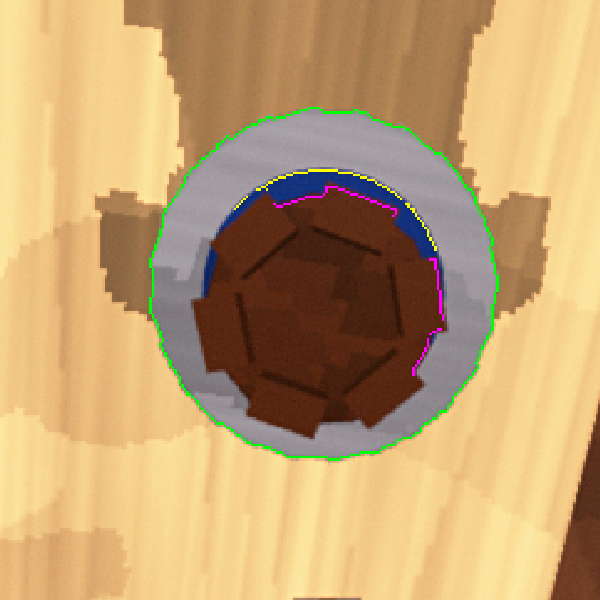

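Now the crown hides the flange. Its centre gives an offset of about (0, +2.1 mm), and the flange in the previous view gave +2.2 to +3.2 mm. I'll back off further to see the flange's trailing edge.

Emit:
send_rows([
  [0, 0.008, 0],
  [0, 0.01, 0],
  [0, 0.01, 0],
  [0, 0.008, 0],
  [0, 0.004, 0],
], yaw=[0, 0, 0, 0, 0])

```text
t: 8.73
eef_pos: [0.5324, 0.0616, 0.1243]
orientation: [-2.379, 2.051, 0.0]
force: [-1.2, 0.2, 0.1]
opening: -0.001
```

Emit:
send_rows([
  [0, 0, 0],
  [0, 0, 0],
  [0, 0, 0],
  [0, 0, 0],
  [0, 0, 0],
], yaw=[0, 0, 0, 0, 0])

```text
t: 9.15
eef_pos: [0.5325, 0.0597, 0.1243]
orientation: [-2.377, 2.054, -0.0]
force: [-0.3, -0.3, -0.2]
opening: -0.004
```

```bash
python3 - <<'E'
from h import *
grab('wrist','w7');o=ctrl.get_obs(); print(o['eef_pos'],o['t'],o['force'])
E
python3 meas.py w7
```

```text
[0.53246254 0.05965386 0.12428847] 9.2 [0.56611302 0.60060385 0.83442876]
disc [ 0.5423 -0.0474] 0.00019589654546622157 188
lid [ 0.5425 -0.0476] 0.0008797916784449156 319
flange h 0.123 [ 0.5422 -0.046 ] 0.00028838344962511315 174 274 off disc [-0.0001  0.0015] off lid [-0.0003  0.0017] px [285.8448  43.3218] camxy [ 0.5416 -0.0075  0.2666]
flange h 0.131 [ 0.5422 -0.045 ] 0.0004905013555512434 144 274 off disc [-0.0001  0.0025] off lid [-0.0003  0.0027] px [290.7014  47.3681] camxy [ 0.5416 -0.0075  0.2666]
crown centre 541.682373046875 -37.97876739501953 12.428241729736328 zmax [0.1751 0.1772]
```

View pics/w7_m.png

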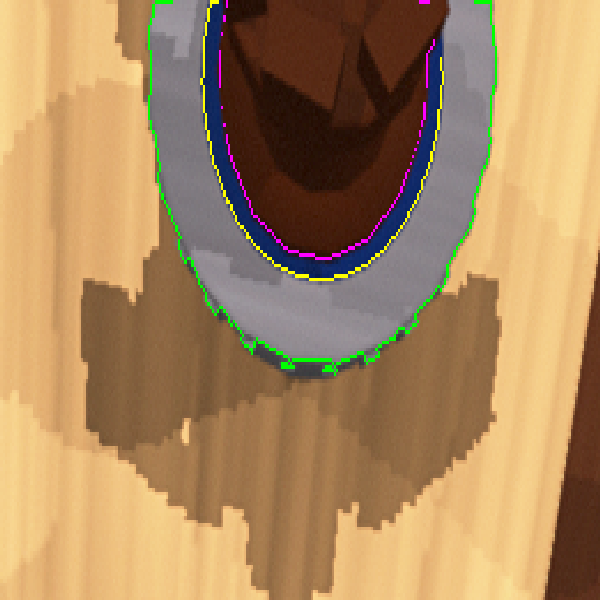

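Emit:
send_rows([
  [0.001, -0.015, 0],
  [0.001, -0.018, 0],
  [0.001, -0.018, 0],
  [0.001, -0.011, 0],
  [0.001, -0.004, 0],
], yaw=[0, 0, 0, 0, 0])

```text
t: 9.62
eef_pos: [0.5375, -0.0076, 0.1243]
orientation: [2.376, -2.055, 0.0]
force: [0.7, -0.1, 0.5]
opening: -0.004
```

Emit:
send_rows([
  [0, 0, 0],
  [0, -0.001, 0],
  [0, -0.001, 0],
  [0, -0.001, 0],
  [0, -0.001, 0],
], yaw=[0, 0, 0, 0, 0])

```text
t: 10.03
eef_pos: [0.5374, -0.0096, 0.1243]
orientation: [-2.379, 2.052, 0.0]
force: [-0.6, -0.5, -0.2]
opening: -0.001
```

Emit:
send_rows([
  [0, -0.001, 0],
  [0, -0.001, 0],
  [0, -0.001, 0],
  [0, -0.001, 0],
  [0, -0.001, 0],
], yaw=[0, 0, 0, 0, 0])

```text
t: 10.45
eef_pos: [0.5374, -0.0151, 0.1243]
orientation: [-2.378, 2.053, -0.0]
force: [-0.6, 0.8, 0.2]
opening: 0.003
```

Emit:
send_rows([
  [0, -0.001, 0],
  [0, -0.001, 0],
  [0, -0.001, 0],
  [0, -0.0007, 0],
  [0, -0.0005, 0],
], yaw=[0, 0, 0, 0, 0])

```text
t: 10.87
eef_pos: [0.5374, -0.0193, 0.1243]
orientation: [-2.378, 2.053, -0.0]
force: [0.4, 0.3, 0.2]
opening: 0.001
```

```bash
python3 - <<'E'
from h import *
grab('wrist','w8');o=ctrl.get_obs(); print(o['eef_pos'],o['t'],o['force'])
E
python3 meas.py w8
```

```text
[ 0.53744042 -0.01935279  0.12427784] 10.9167 [-0.04490938  0.05313889  0.7273871 ]
disc [ 0.5422 -0.0472] 0.00017284355671703637 157
lid [ 0.5422 -0.0477] 0.0007791907978270282 281
flange h 0.123 [ 0.5423 -0.0461] 0.00027118296994442536 135 347 off disc [0.0001 0.0011] off lid [0.     0.0017] px [274.9185 192.3852] camxy [ 0.5466 -0.0865  0.2666]
flange h 0.131 [ 0.5425 -0.0471] 0.00045920111649634063 118 347 off disc [0.0003 0.    ] off lid [0.0003 0.0006] px [276.7034 190.7966] camxy [ 0.5466 -0.0865  0.2666]
crown centre 541.41357421875 -45.68216323852539 16.634746551513672 zmax [0.1751 0.1769]
```

View pics/w8_m.png

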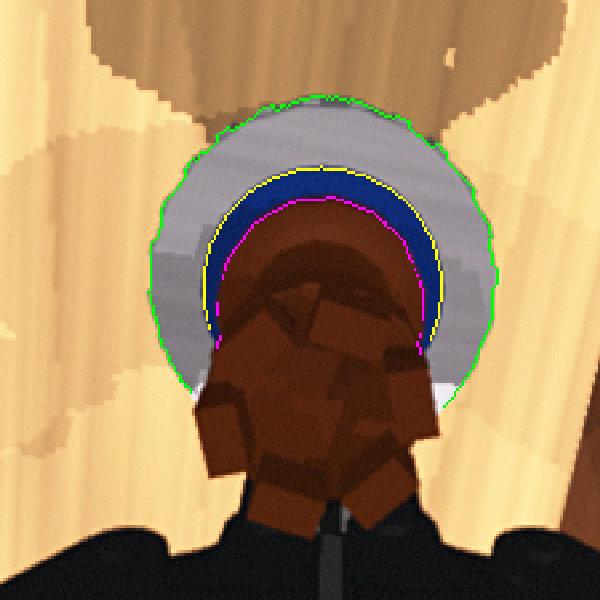

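Emit:
send_rows([
  [0, 0.003, 0],
  [-0.001, 0.01, 0],
  [-0.001, 0.02, 0],
  [-0.001, 0.025, 0],
  [-0.001, 0.012, 0],
], yaw=[0, 0, 0, 0, 0])

```text
t: 11.33
eef_pos: [0.5332, 0.0532, 0.1243]
orientation: [-2.378, 2.052, 0.001]
force: [0.0, -0.6, -0.1]
opening: -0.004
```

Emit:
send_rows([
  [0, 0, 0],
  [0, 0, 0],
  [0, 0, 0],
  [0, 0, 0],
  [0, 0, 0],
], yaw=[0, 0, 0, 0, 0])

```text
t: 11.75
eef_pos: [0.5335, 0.0501, 0.1243]
orientation: [2.377, -2.054, 0.0]
force: [-0.5, -0.3, 0.4]
opening: -0.004
```

```bash
python3 - <<'E'
from h import *
grab('wrist','w9');o=ctrl.get_obs(); print(o['eef_pos'],o['t'],o['force'])
E
python3 meas.py w9
```

```text
[0.53347962 0.05012216 0.1242666 ] 11.8 [ 0.70535348  0.59672438 -0.83592113]
disc [ 0.5423 -0.0475] 0.0001583273698695413 177
lid [ 0.5423 -0.0476] 0.0008411076366198522 328
flange h 0.123 [ 0.5424 -0.0479] 0.0003469478497460548 170 329 off disc [ 0.0001 -0.0004] off lid [ 0.0001 -0.0003] px [284.0176  58.7353] camxy [ 0.5426 -0.0171  0.2666]
flange h 0.131 [ 0.5422 -0.0475] 0.00044240666525535954 153 329 off disc [-0.0001 -0.0001] off lid [-0.0001  0.0001] px [279.8235  62.0588] camxy [ 0.5426 -0.0171  0.2666]
crown centre 542.092529296875 -46.1392707824707 14.156620979309082 zmax [0.1749 0.1771]
```

View pics/w9_m.png

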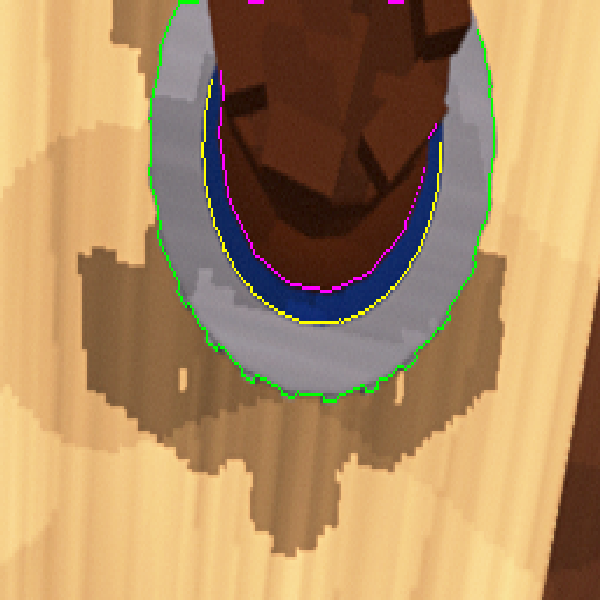

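Centred to about 0.3 mm. I'll raise the tool clear and check the whole scene.

Emit:
send_rows([
  [0, 0.005, 0.015],
  [0, 0.01, 0.03],
  [0, 0.01, 0.03],
  [0, 0.005, 0.03],
  [0, 0, 0.01],
], yaw=[0, 0, 0, 0, 0])

```text
t: 12.22
eef_pos: [0.5348, 0.0813, 0.2434]
orientation: [-2.375, 2.05, -0.005]
force: [0.1, -0.0, 0.3]
opening: 0.001
```

Emit:
send_rows([
  [0, 0, 0],
  [0, 0, 0],
  [0, 0, 0],
  [0, 0, 0],
  [0, 0, 0],
], yaw=[0, 0, 0, 0, 0])

```text
t: 12.63
eef_pos: [0.5328, 0.0804, 0.2379]
orientation: [2.376, -2.052, -0.002]
force: [0.3, -0.5, 0.5]
opening: -0.003
```

```bash
python3 - <<'E'
from h import *
grab('scene','s2');grab('side','d2')
z=[np.load(f'pics/{n}.npz')['rgb'].astype(int) for n in ('scene0','s2','side0','d2')]
for n,(a,b),bx in [('cup',z[:2],(190,236,118,156)),('pawn',z[:2],(254,280,314,334)),('pawn side',z[2:],(243,266,224,242)),('pegboard',z[2:],(270,368,155,260))]:
    print(n,np.abs(a-b)[bx[0]:bx[1],bx[2]:bx[3]].mean())
a=cv2.imread('pics/s2.png')[140:300,80:380]; b=cv2.imread('pics/d2.png')[130:300,190:370]
cv2.imwrite('pics/fin.png',np.hstack([cv2.resize(a,(450,400)),cv2.resize(b,(350,400))]))
E
```

```text
cup 8.801868802440884
pawn 10.861538461538462
pawn side 14.341384863123993
pegboard 4.6400388726919335
```

View pics/fin.png

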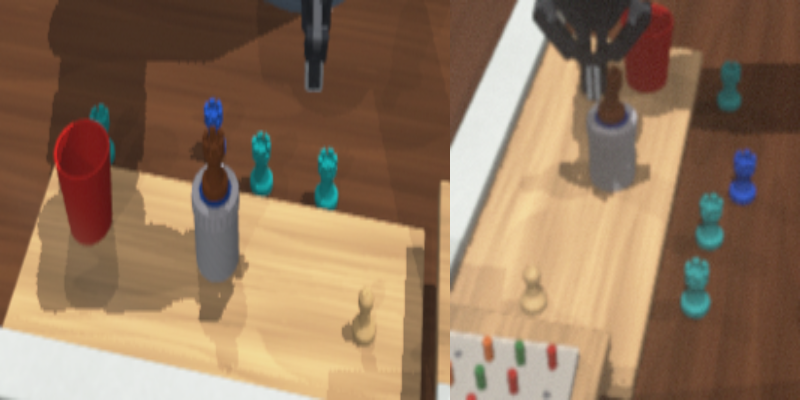

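The rook stands upright in the middle of the lid, and the cup, pawn and pegboard are where they were. The pixel differences in those regions come from the arm's shadow. Handing in.

```bash
python3 -c "
from h import *
print(ctrl.finish_job())"
```

```text
the job is handed in; nothing more can be done
None
```

The rook now stands upright in the middle of the lid. I slid it there with slow pushes of the shut fingertips on its flange, about 20 mm in all, without gripping or lifting it. I handed the job in at about 12.7 s of the 48 s allowed.

- **Centring:** the last close views disagreed slightly. Measured from the blue disc, the rook is within about 0.3 mm of centre in x. In y, one flange view gave 0 to +1.1 mm and the other −0.1 to −0.4 mm. Averaged, that is roughly 0.2 to 0.3 mm off, but the crown, taken from depth, suggested about +1.3 mm.
- **Upright and tin:** the crown height stayed at about 0.177 m throughout, so the rook did not tip. The tin's measured position stayed within about 0.5 mm (measurement noise).
- **Bystanders:** the cup, pawn and pegboard look unmoved by eye. My pixel-difference check on them was inconclusive, because the arm's shadow changed the image there.
- **Forces and clearance:** the tool force readings stayed within noise, at most about 1.5 N. The fingers were clear of everything at the end.

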